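# Put the tube mixer in gear

### The arm

A 6-joint arm with a two-finger parallel gripper is mounted at the origin on the work surface. World frame = base frame: x ahead of the robot, y to its left, z up, the work surface at z = 0. Lengths are in m, angles in rad, forces in N, time in s.
With the tool pointing down it reaches from about 0.35 to 0.775 m from the base axis. Payload 7.3 kg.
Tool frame: the origin (TCP) lies midway between the tips of the shut fingers; the grasp point (between the pads) lies 19 mm behind it; z points along the fingers, y is the direction in which the jaws open and shut (so a half turn about z gives the same grasp; the last joint's range is limited). The gripper opens to 92 mm and grips with 3 to 60 N. Pads are 19 mm wide; open, the fingers measure 130 mm over their backs; the gripper's body (75 mm by 190 mm) begins 47 mm behind the grasp point.
Start: joints at [-1.351, 0.342, 1.524, -0, 1.275, -0.146], TCP at [0.188, -0.49, 0.227] pointing down, gripper open.
Joint ranges: [-2.53, 2.53], [-0.77, 2.02], [0.04, 2.7], [-1, 4.14], [0.28, 2.66], [-3.11, 3.11]. Speed limits (rad/s): [2.57, 2.57, 3.14, 3.14, 3.14, 3.14].

### API

Orientations are given as [roll, pitch, yaw] about the fixed x, y, z axes, in that order (R = Rz(yaw) Ry(pitch) Rx(roll)).
In Python, from cell import robot, imaging gives the robot as it stands. The module is installed in compiled form; this text tells all that it offers.
- The arm moves only by the tool send_rows, never from a script. Its argument "plan" is a list of rows, each a list of 3 entries, a list of its own where there are three numbers: the shift along the world's x, y, z in m, then the turn, a rotation vector about the world's x, y, z in rad, then the closure in counts, from 0 (fully open) to 255 (shut). A call has 1 to 20 rows; each row shifts and turns the commanded pose from where the row before left it; what a row does not reach is not made up. A row lasts 1/10 s, in which the tool goes at most 50 mm and 8.59 degrees, less where a joint would pass 70% of its speed; a pose out of reach is approached as far as the arm can. A call is refused whole if a number of a shift passes 0.05 or a number of a turn 0.15, either way. A call with a gripper value outside its range is refused whole. The fingers move at their own pace and stop on an object; "newtons" is the grip in N (left out, the last holds). Time passes only in rows, so rows that do not move let the fingers close. It gives the time, the measured TCP pose, the force and the opening at its end, in the units of the state.
- robot.observe(): the state, without advancing time (a new reading comes with each control period).
- imaging.read_camera(name): name is "scene" or "top" or "wrist"; returns a dict with "pixels" (480x640x3 uint8, red, green, blue), "fx", "fy", "cx", "cy" (pixels), "world_from_camera" (4x4, takes a point from camera to world coordinates). Camera axes: x right, y down, z forward; pixel columns grow to the right and rows downward; lengths in m; the calibration is good to about 2 mm. The wrist camera is an equidistant fisheye: a pixel r from the principal point sees the ray r / f radians off the axis. A picture is of the moment at which its call begins. There is no depth.
- robot.hand_in(): hands the job in, once; it reports no verdict.
The state is a dict: "time": time; "qpos": joint angles; "qvel": joint speeds; "joint_efforts": joint torques, N m; "tool_pos": TCP position; "tool_rot": TCP orientation; "contact_force": force on the tool from outside, world axes, zero at the start; "torque": the same for the moment, N m; "opening": finger opening in m.
Only numpy, scipy, OpenCV 4.12 (cv2) and the standard library are available. Lean on these libraries where they do the work, as an engineer would, in place of code of your own. Each camera call takes 0.05 s, during which the arm holds its last target.

### The job

Put the tube mixer into gear: tip its red-ball gear lever over, away from the carousel, so that it comes to rest against the wheel's teeth, then gently rock the carousel by one of its upright posts until the teeth mesh and the lever drops fully home. Do not force the lever or the carousel, and leave the other things on the bench where they are.

Things in the scene. Friction and masses are not known exactly. Their poses are not given: they have to be found in the camera images.
- mixer: Tube mixer, fixed to the bench: off-white base 220 x 300 x 50 mm (own x -110 to 110, y -190 to 110), on it a brass toothed wheel (172 mm across, top 78 mm up) and a white round carousel (128 mm across, top 100 mm up) turning together on an upright spindle. Origin on the spindle axis at bench height, z up; the gear lever is on the -y side between blue cheeks (tops 128 mm up).
- hub (a point): Point on the spindle axis at the carousel's top face, 100 mm above the bench. A steel nut 32 mm across stands 12 mm above it.
- post (a point): Half-way up the carousel's blue-capped upright post: 14 mm diameter, 36 mm tall (100 to 136 mm above the bench), 50 mm from the spindle axis. Three black-capped ones stand 90, 180 and 270 degrees from it; between posts, coloured tube caps stand 7 mm proud. At the start the blue post is on the far side of the spindle from the lever, within 12 degrees.
- spindle (a joint): Angle of carousel and toothed wheel together, rad, growing anticlockwise from above. Turns either way with about 0.15 N m of friction (3 N at a post), stays where left. 10 teeth, 36 degrees apart: turning up to that much one way always brings a gap to the lever's dog; every start has a tooth there instead.
- ball (a point): Centre of the lever's red ball, 44 mm diameter, 130 mm from the lever's pivot, which is 115 mm up and 100 mm from the spindle axis on the mixer's -y side. At the start the ball is 233 mm up leaning over the carousel, 45 mm from the spindle axis in plan; fully home it is 233 mm up again, 155 mm from the axis.
- lever (a joint): Lever angle, rad: 0 leaning over the carousel (out of gear), growing as the ball goes away from it (mixer's -y); 0.44 upright, about 0.65 when its dog (lower end) rests on a tooth tip, 0.87 fully home in a gap. No spring: past upright the ball's weight (0.4 kg) tips it and drops the dog in by itself when a gap comes round; the wheel then turns only 2 or 3 degrees.
- tipbox: Loose box of pipette tips, grey with a yellow top, 84 x 119 x 63 mm high; origin under its centre.
- reagent: Loose white reagent bottle with a blue cap, 60 mm diameter, 130 mm tall; origin under its centre.
- plate: Loose clear well plate, 85 x 127 x 15 mm high; origin under its centre.

How it is judged:
On the way, in this order (a step that is already met when the one before it is completed fails the run):
1. the lever has been tipped over and rests on the teeth (value of joint lever between 0.55 and 0.74 rad), for 0.2 s.
2. the lever has dropped fully home (value of joint lever above 0.81 rad), for 0.2 s.
At the end, for the whole second after the job is handed in: The gear lever is fully home (joint at least 0.81 of 0.87 rad), teeth meshed, lever and carousel at rest (value of joint lever above 0.81 rad and velocity of joint each of lever, spindle below 0.1 rad/s and velocity of joint spindle above -0.1 rad/s); the robot touches nothing.
It fails at once if the lever is forced (more than 25 N) (contact force between any of the fingers, the arm and lever above 25 N).
It fails at once if the carousel is forced (more than 40 N) (contact force between any of the fingers, the arm and spindle above 40 N).
It fails at once if the tip box, bottle or plate is moved more than 20 mm (distance of any of tipbox, reagent, plate from where it was at the start of the episode above 0.02 m).
It also fails if it takes over 48 s, if anything falls off the work surface, if the arm or the gripper's body presses on something with over 40 N, if the wrist force passes 120 N, or if a joint passes its speed limit or range.

## Working session

There is one attempt and no reset: what is moved stays moved. The work goes in short steps, Python scripts to look and compute and a tool call to move; the robot and the scene stay as the last step left them, time stands still between calls to the robot, and variables do not carry over. Pictures are saved under pics/ and viewed, and the job is handed in when it is done.

Besides the shell and the picture viewer there is one more tool, called after ">>>" as a command line: name --argument value ..., lists and objects as JSON in quotes. send_rows: Moves the arm, as the interface text tells. Its arguments: {"type":"object","properties":{"plan":{"type":"array"},"newtons":{"type":"number"}},"required":["plan"]}

```bash
mkdir -p pics; python3 - <<'E'
from cell import robot, imaging
import cv2,numpy as np,pickle
print(robot.observe())
for n in ["scene","top","wrist"]:
    d=imaging.read_camera(n); cv2.imwrite(f"pics/{n}0.png",d["pixels"][:,:,::-1])
    pickle.dump(d,open(f"{n}0.pkl","wb"))
    print(n,d["fx"],d["fy"],d["cx"],d["cy"],np.round(d["world_from_camera"],4).tolist())
E
```

```text
{'time': 0.0, 'qpos': array([-1.35100686e+00,  3.42707461e-01,  1.52498021e+00, -1.33796985e-06,
        1.27539612e+00, -1.45997808e-01]), 'qvel': array([-0.00101165, -0.00072744,  0.0021991 , -0.00113653,  0.00057016,
       -0.00133582]), 'joint_efforts': array([-2.00784125e-03, -4.31250823e+01, -2.44222015e+01,  7.15545123e-02,
        5.58232516e-02, -1.10853248e-04]), 'tool_pos': array([ 0.18772003, -0.48987472,  0.22606573]), 'tool_rot': array([-3.14011719e+00, -2.15664245e-04,  3.65787508e-01]), 'contact_force': array([-0.30732986, -0.29708292,  0.40960969]), 'torque': array([0.0048286 , 0.02649909, 0.04817342]), 'opening': 0.09171118439496147}
scene 562.9977448318433 562.9977448318433 326.6206316472046 240.35173105015974 [[0.2794, 0.6797, -0.6782, 1.4279], [0.9601, -0.2076, 0.1875, -0.2466], [-0.0134, -0.7035, -0.7106, 1.1051], [0.0, 0.0, 0.0, 1.0]]
top 490.2667632547543 490.2667632547543 317.03029366022116 239.9097805708567 [[0.0275, -0.9955, 0.0909, 0.3966], [-0.9996, -0.0276, 0.0007, 0.0151], [0.0018, -0.0909, -0.9959, 1.1917], [0.0, 0.0, 0.0, 1.0]]
wrist 371.64829954431775 371.64829954431775 318.1979368850507 232.21106171108045 [[0.3582, -0.8872, -0.2909, 0.2665], [-0.9336, -0.3412, -0.109, -0.4595], [-0.0026, 0.3106, -0.9505, 0.3835], [0.0, 0.0, 0.0, 1.0]]
```

View pics/scene0.png

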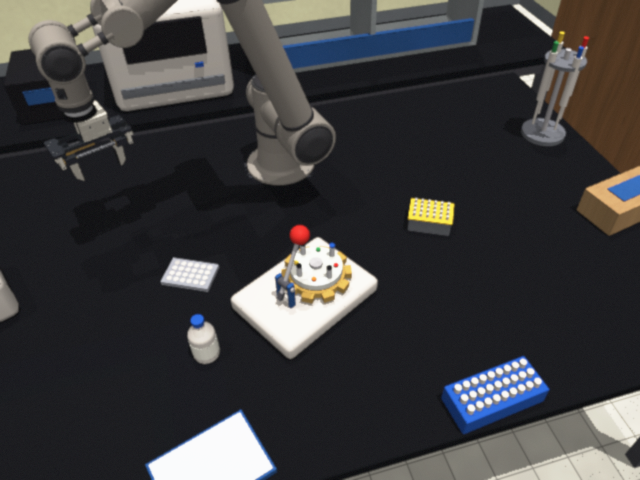

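View pics/top0.png

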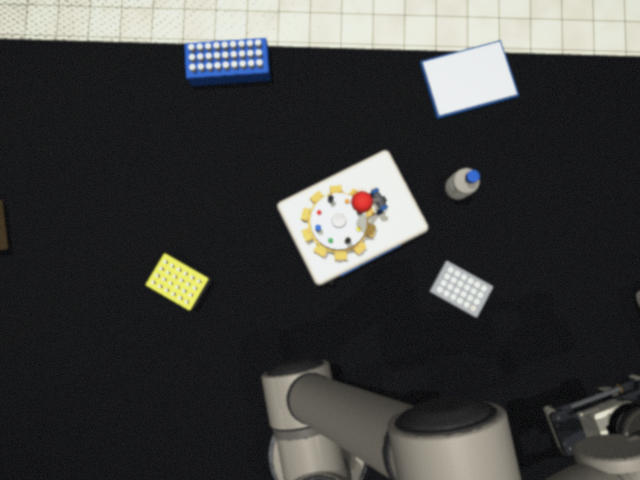

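```bash
python3 - <<'E'
import cv2
a=cv2.imread("pics/top0.png")[140:300,260:500]; cv2.imwrite("pics/topc.png",cv2.resize(a,None,fx=3.3,fy=3.3,interpolation=cv2.INTER_CUBIC))
a=cv2.imread("pics/scene0.png")[215:365,220:390]; cv2.imwrite("pics/scenec.png",cv2.resize(a,None,fx=4,fy=4,interpolation=cv2.INTER_CUBIC))
E
```

```text
(no output)
```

View pics/topc.png

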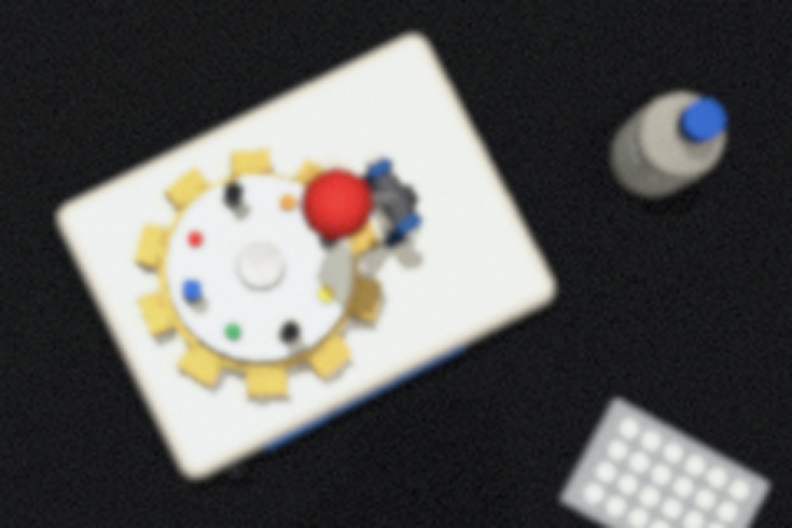

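View pics/scenec.png

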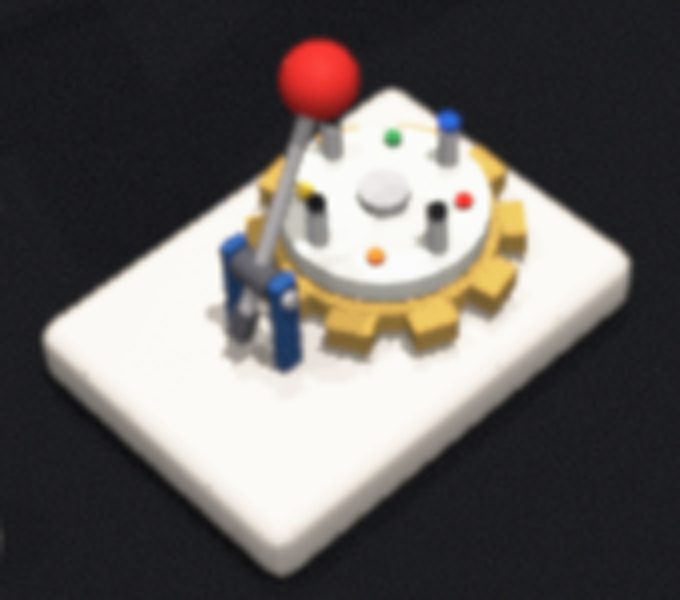

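```bash
cat > h.py <<'E'
import numpy as np,pickle
def px(d,u,v,z):
    r=d["world_from_camera"]; k=np.array([(u-d["cx"])/d["fx"],(v-d["cy"])/d["fy"],1]); w=r[:3,:3]@k; o=r[:3,3]
    return (o+w*(z-o[2])/w[2])
def proj(d,p):
    r=d["world_from_camera"]; c=r[:3,:3].T@(np.array(p)-r[:3,3]); return np.array([d["fx"]*c[0]/c[2]+d["cx"],d["fy"]*c[1]/c[2]+d["cy"]])
E
python3 - <<'E'
from h import *
t=pickle.load(open("top0.pkl","rb"));s=pickle.load(open("scene0.pkl","rb"))
T=lambda u,v,z:px(t,260+u/3.3,140+v/3.3,z)
S=lambda u,v,z:px(s,220+u/4,215+v/4,z)
for n,a in dict(hub=T(260,262,.112),ball=T(337,203,.233),blue=T(191,289,.136),b1=T(234,191,.136),b2=T(291,330,.136),c1=T(58,212,.05),c2=T(418,32,.05),c3=T(556,292,.05),c4=T(193,478,.05),bottle=T(704,118,.130),
 ch1=T(380,168,.128),ch2=T(408,222,.128),
 Shub=S(384,188,.112),Sball=S(320,79,.233),Sblue=S(448,120,.136),Sb1=S(438,210,.136),Sb3=S(316,201,.136),Sch1=S(234,243,.128),Sch2=S(284,283,.128)).items(): print(n,np.round(a,4))
h=T(260,262,.112)
E
```

```text
hub [ 0.5422 -0.0311  0.112 ]
ball [ 0.5628 -0.0713  0.233 ]
blue [0.5198 0.0148 0.136 ]
b1 [ 0.5858 -0.0118  0.136 ]
b2 [ 0.4946 -0.0515  0.136 ]
c1 [0.5825 0.1111 0.05  ]
c2 [ 0.7208 -0.1437  0.05  ]
c3 [ 0.5349 -0.2445  0.05  ]
c4 [0.3963 0.0097 0.05  ]
bottle [ 0.6449 -0.3243  0.13  ]
ch1 [ 0.6054 -0.1089  0.128 ]
ch2 [ 0.5696 -0.1281  0.128 ]
Shub [ 0.5426 -0.0292  0.112 ]
Sball [ 0.5617 -0.0677  0.233 ]
Sblue [0.5218 0.0171 0.136 ]
Sb1 [ 0.5897 -0.0092  0.136 ]
Sb3 [ 0.5623 -0.075   0.136 ]
Sch1 [ 0.5731 -0.1268  0.128 ]
Sch2 [ 0.6106 -0.1063  0.128 ]
```

```bash
python3 - <<'E'
from h import *
t=pickle.load(open("top0.pkl","rb"))
T=lambda u,v,z:px(t,260+u/3.3,140+v/3.3,z)
h=np.array([.5415,-.0305]);d=np.array([.478,-.878])
a0=np.degrees(np.arctan2(d[1],d[0]))
for u,v in [(250,162),(187,190),(152,246),(158,312),(201,365),(267,380),(329,355),(365,300),(362,236),(310,175)]:
    p=T(u,v,.076)[:2]-h; a=(np.degrees(np.arctan2(p[1],p[0]))-a0)%360; print(round(a,1),round((a+18)%36-18,1),round(np.linalg.norm(p),4))
p=T(191,289,.136)[:2]-h;print("blue",(np.degrees(np.arctan2(p[1],p[0]))-a0)%360)
E
```

```text
66.3 -5.7 0.0761
103.8 -4.2 0.0741
140.1 -3.9 0.0747
176.3 -3.7 0.0746
212.7 -3.3 0.0768
248.1 -3.9 0.0769
283.0 -5.0 0.0774
317.3 -6.7 0.078
351.0 -9.0 0.0772
33.7 -2.3 0.0766
blue 176.99418937412764
```

>>> send_rows --plan '[[[0,0,0.04],[0,0,0],0],[[0,0,0.04],[0,0,0],0],[[0.025,0.028,0],[0,0,0.026],0],[[0.025,0.028,0],[0,0,0.026],0],[[0.025,0.028,0],[0,0,0.026],0],[[0.025,0.028,0],[0,0,0.026],0],[[0.025,0.028,0],[0,0,0.026],0],[[0.025,0.028,0],[0,0,0],0],[[0.025,0.028,0],[0,0,0],0],[[0.025,0.028,0],[0,0,0],0],[[0.025,0.028,0],[0,0,0],0],[[0.025,0.028,0],[0,0,0],0],[[0.025,0.028,0],[0,0,0],0],[[0.025,0.028,0],[0,0,0],0],[[0.025,0.028,0],[0,0,0],0],[[0.025,0.028,0],[0,0,0],0],[[0.025,0.028,0],[0,0,0],0],[[0,0,0],[0,0,0],0],[[0,0,0],[0,0,0],0]]'

```text
time: 2.05
tool_pos: [0.5627, -0.0698, 0.306]
tool_rot: [-3.141, 0.001, 0.498]
contact_force: [-1.0, -0.1, 0.4]
opening: 0.092
```

>>> send_rows --plan '[[[0,0,-0.015],[0,0,0],0],[[0,0,-0.015],[0,0,0],0],[[0,0,0],[0,0,0],0]]'

```text
time: 2.35
tool_pos: [0.5611, -0.0712, 0.2749]
tool_rot: [-3.139, 0.003, 0.494]
contact_force: [-0.6, -0.5, 0.3]
opening: 0.092
```

```bash
cat > snap.py <<'E'
import sys,cv2,pickle
from cell import robot,imaging
for a in sys.argv[2:]:
    d=imaging.read_camera(a); pickle.dump(d,open(f"{a}{sys.argv[1]}.pkl","wb")); p=d["pixels"][:,:,::-1]
    if a=="scene": p=cv2.resize(p[130:370,170:430],None,fx=2.5,fy=2.5,interpolation=cv2.INTER_CUBIC)
    cv2.imwrite(f"pics/{a}{sys.argv[1]}.png",p)
o=robot.observe(); print(o["time"],o["tool_pos"],o["contact_force"])
E
python3 snap.py 1 scene wrist
```

```text
2.45 [ 0.56233722 -0.07117509  0.27718742] [ 0.03311543 -0.45012026 -0.60152523]
```

View pics/wrist1.png

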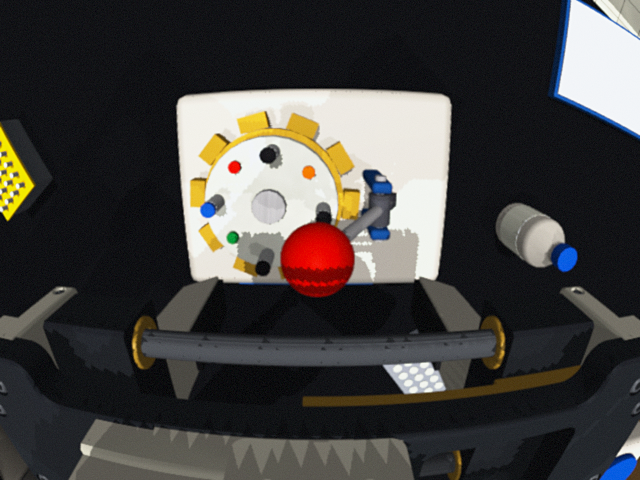

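View pics/scene1.png

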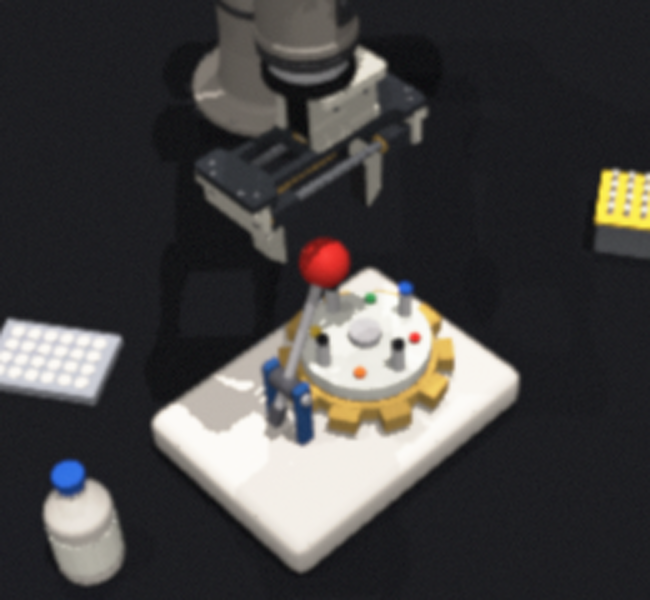

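>>> send_rows --plan '[[[0,0,-0.014],[0,0,0],0],[[0,0,-0.014],[0,0,0],0],[[0,0,-0.014],[0,0,0],0],[[0,0,-0.012],[0,0,0],0],[[0,0,0],[0,0,0],0]]'

```text
time: 2.95
tool_pos: [0.5622, -0.0705, 0.2218]
tool_rot: [-3.14, 0.002, 0.495]
contact_force: [-0.7, -0.2, 0.0]
opening: 0.0921
```

```bash
python3 snap.py 2 scene wrist
```

```text
3.05 [ 0.56302727 -0.07053794  0.22338593] [-0.20589468 -0.28308904 -0.69546003]
```

View pics/wrist2.png

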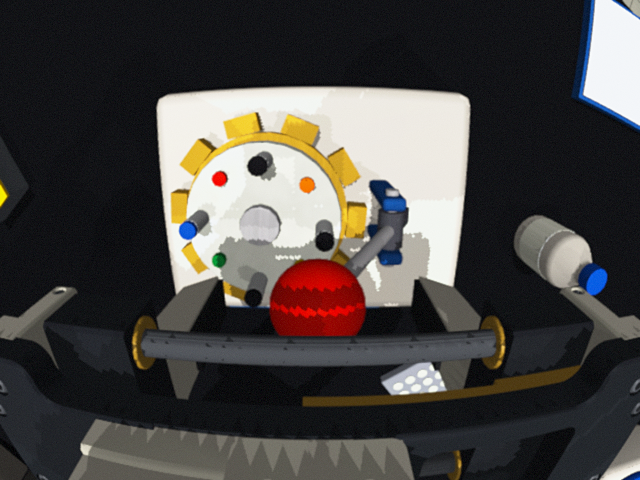

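View pics/scene2.png

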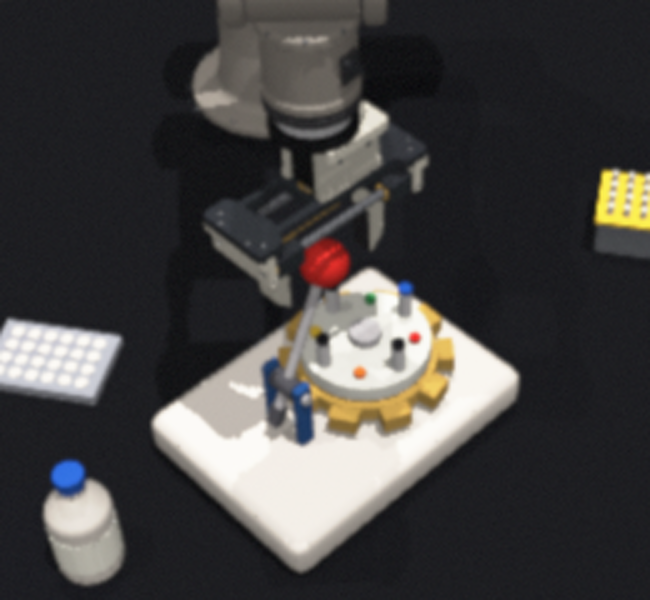

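>>> send_rows --plan '[[[0.0043,-0.0079,0],[0,0,0],0],[[0.0043,-0.0079,0],[0,0,0],0],[[0.0014,-0.0026,0],[0,0,0],0],[[0.0014,-0.0026,0],[0,0,0],0],[[0.0014,-0.0026,0],[0,0,0],0],[[0.0014,-0.0026,0],[0,0,0],0],[[0.0014,-0.0026,0],[0,0,0],0],[[0.0014,-0.0026,0],[0,0,0],0],[[0.0014,-0.0026,0],[0,0,0],0],[[0.0014,-0.0026,0],[0,0,0],0],[[0.0014,-0.0026,0],[0,0,0],0],[[0.0014,-0.0026,0],[0,0,0],0],[[0.0014,-0.0026,0],[0,0,0],0]]'

```text
time: 4.35
tool_pos: [0.587, -0.115, 0.2227]
tool_rot: [3.141, 0.0, 0.496]
contact_force: [-0.9, 1.7, 1.2]
opening: 0.0919
```

```bash
python3 snap.py 3 scene
```

```text
4.4 [ 0.58715874 -0.11550871  0.22262021] [-0.04034562  0.01510679 -0.07317273]
```

View pics/scene3.png

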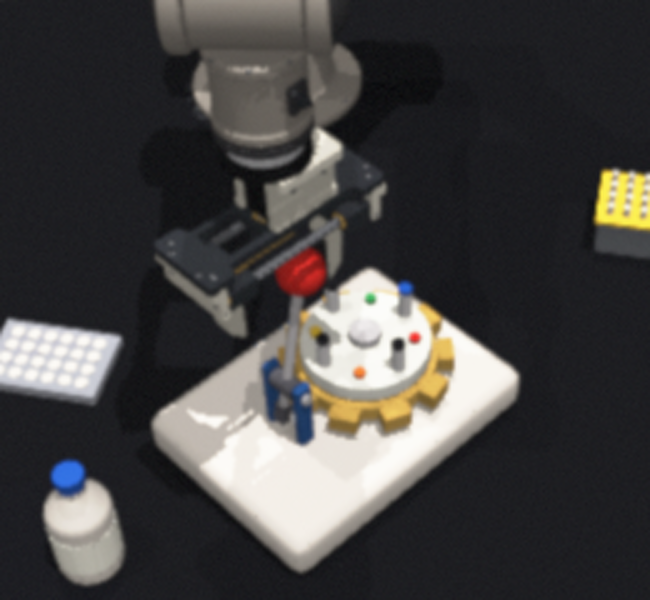

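>>> send_rows --plan '[[[0.0014,-0.0026,0],[0,0,0],0],[[0.0014,-0.0026,0],[0,0,0],0],[[0.0014,-0.0026,0],[0,0,0],0],[[0.0014,-0.0026,0],[0,0,0],0],[[0.0014,-0.0026,0],[0,0,0],0],[[0.0014,-0.0026,0],[0,0,0],0],[[0.0014,-0.0026,0],[0,0,0],0],[[0.0014,-0.0026,0],[0,0,0],0],[[0.0014,-0.0026,0],[0,0,0],0],[[0.0014,-0.0026,0],[0,0,0],0],[[0.0014,-0.0026,0],[0,0,0],0],[[0,0,0],[0,0,0],0],[[0,0,0],[0,0,0],0],[[0,0,0],[0,0,0],0],[[0,0,0],[0,0,0],0]]'

```text
time: 5.9
tool_pos: [0.6022, -0.1432, 0.2228]
tool_rot: [3.142, 0.0, 0.496]
contact_force: [0.1, 0.6, 1.3]
opening: 0.0916
```

```bash
python3 snap.py 4 scene wrist
```

```text
6.0 [ 0.60219521 -0.14315903  0.22280122] [-0.46651672 -0.73230369  0.38032634]
```

View pics/scene4.png

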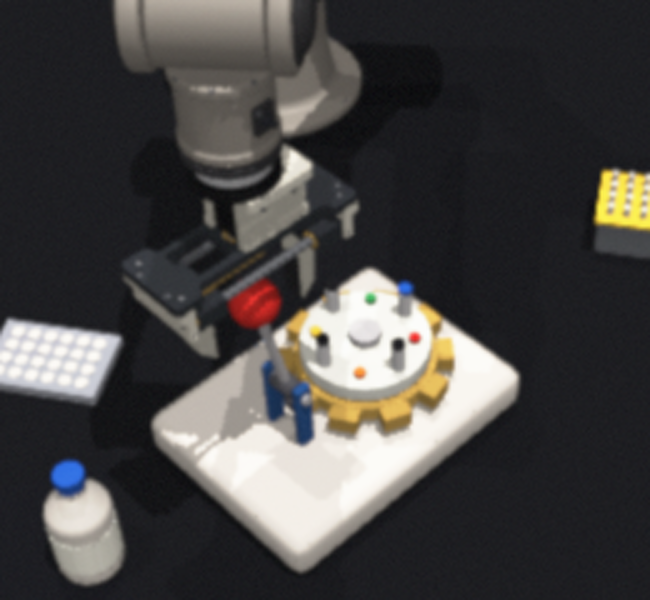

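View pics/wrist4.png

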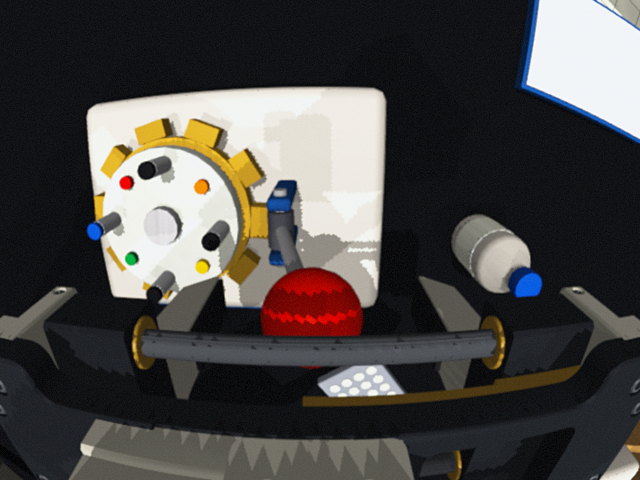

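```bash
python3 - <<'E'
from h import *
s=pickle.load(open("scene4.pkl","rb"))
h=np.array([.5425,-.0295]);d=np.array([.478,-.878])
for L in (.55,.6,.65,.7,.74,.87):
    r=.1+.13*np.sin(L-.44); p=np.r_[h+r*d,.115+.13*np.cos(L-.44)]; q=proj(s,p); print(L,(q-[170,130])*2.5)
E
```

```text
0.55 [263.93094531 295.56457151]
0.6 [258.29140581 300.18034069]
0.65 [252.70589227 305.04496532]
0.7 [247.19231725 310.14453881]
0.74 [242.84523179 314.38334935]
0.87 [229.2224206  329.03148328]
```

>>> send_rows --plan '[[[0,0,0.02],[0,0,0],0],[[0,0,0.03],[0,0,0],0],[[0,0,0.03],[0,0,0],0],[[0,0,0],[0,0,0],0]]'

```text
time: 6.4
tool_pos: [0.6037, -0.1437, 0.3077]
tool_rot: [3.135, -0.006, 0.496]
contact_force: [-0.4, 0.6, 0.3]
opening: 0.092
```

```bash
python3 - <<'E'
from cell import robot
print(robot.observe()["qpos"])
E
```

```text
[-3.57094293e-01  4.79286145e-01  1.09103398e+00 -8.89943648e-06
  1.56244988e+00  7.17720192e-01]
```

>>> send_rows --plan '[[[-0.0069,0.0133,0],[0,0,0.131],150],[[-0.0069,0.0133,0],[0,0,0.131],150],[[-0.0069,0.0133,0],[0,0,0.131],150],[[-0.0069,0.0133,0],[0,0,0.131],150],[[-0.0069,0.0133,0],[0,0,0.131],150],[[-0.0069,0.0133,0],[0,0,0.131],150],[[-0.0069,0.0133,0],[0,0,0.131],150],[[-0.0069,0.0133,0],[0,0,0.131],150],[[-0.0069,0.0133,0],[0,0,0.131],150],[[-0.0069,0.0133,0],[0,0,0.131],150],[[-0.0069,0.0133,0],[0,0,0.131],150],[[-0.0069,0.0133,0],[0,0,0.131],150],[[0,0,-0.04],[0,0,0],150],[[0,0,-0.04],[0,0,0],150],[[0,0,-0.04],[0,0,0],150],[[0,0,-0.02],[0,0,0],150],[[0,0,0],[0,0,0],150]]'

```text
time: 8.1
tool_pos: [0.517, 0.0166, 0.1594]
tool_rot: [-3.136, -0.004, 2.068]
contact_force: [0.0, 0.2, 0.3]
opening: 0.0379
```

```bash
python3 snap.py 5 scene wrist
```

```text
8.2 [0.5195658  0.01633399 0.1630119 ] [ 0.10212445 -0.55997663 -0.1904311 ]
```

View pics/scene5.png

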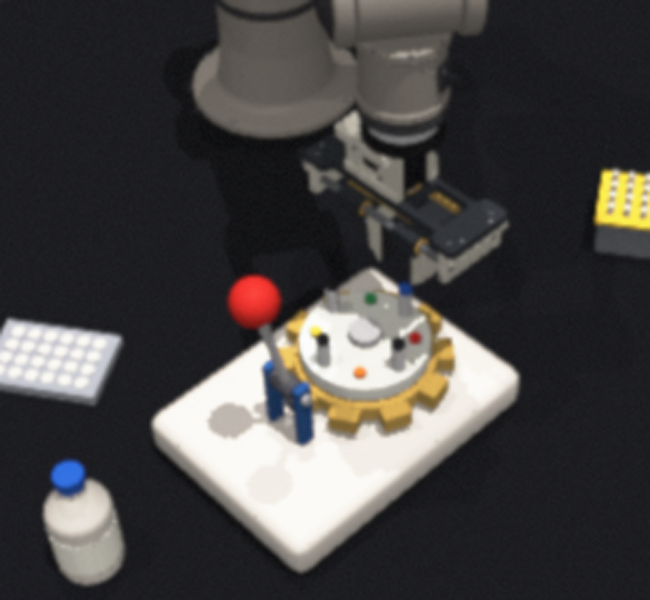

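View pics/wrist5.png

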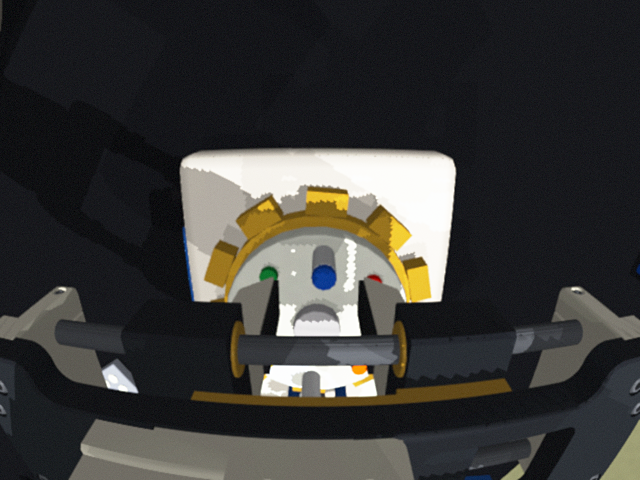

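>>> send_rows --plan '[[[0.0005,-0.0005,-0.015],[0,0,0],150],[[0,0,-0.015],[0,0,0],150],[[0,0,-0.014],[0,0,0],150],[[0,0,0],[0,0,0],150]]'

```text
time: 8.6
tool_pos: [0.5199, 0.0158, 0.1189]
tool_rot: [-3.142, -0.0, 2.068]
contact_force: [0.5, 0.2, 0.2]
opening: 0.0379
```

```bash
python3 snap.py 6 scene wrist
```

```text
8.7 [0.52077281 0.01572029 0.12016651] [ 0.3874234  -0.1995178  -0.55217325]
```

View pics/scene6.png

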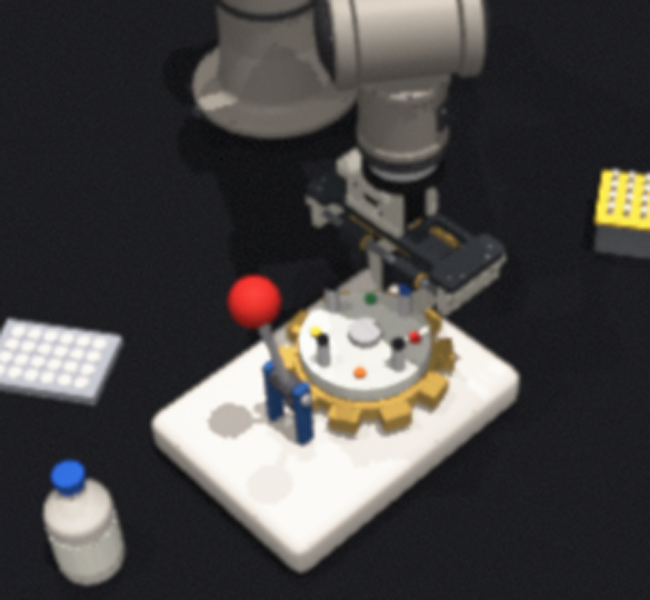

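View pics/wrist6.png

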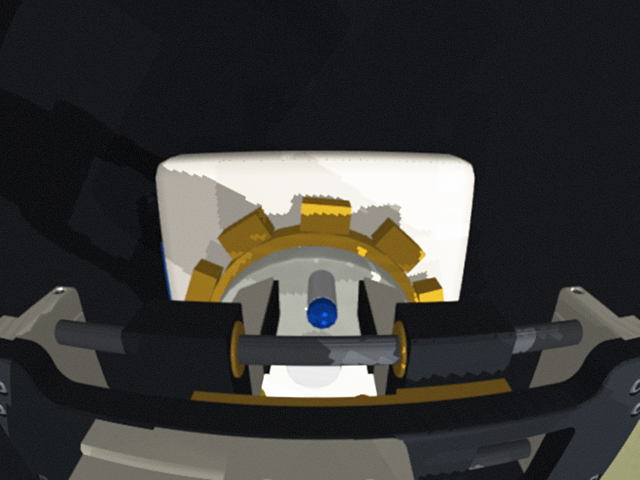

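>>> send_rows --plan '[[[0.0044,0.0024,0],[0,0,0],150],[[0.0044,0.0024,0],[0,0,0],150],[[0.0009,0.0005,0],[0,0,0],150],[[0.0009,0.0005,0],[0,0,0],150],[[0.0009,0.0005,0],[0,0,0],150],[[0.0009,0.0005,0],[0,0,0],150],[[0.0009,0.0005,0],[0,0,0],150],[[0.0009,0.0005,0],[0,0,0],150],[[0,0,0],[0,0,0],150]]'

```text
time: 9.6
tool_pos: [0.533, 0.0231, 0.1186]
tool_rot: [-3.139, -0.001, 2.068]
contact_force: [-3.9, -3.4, 2.4]
opening: 0.038
```

```bash
python3 snap.py 7 scene wrist
```

```text
9.7 [0.53305057 0.02316879 0.11859235] [-4.7124842  -2.05618219  1.98879482]
```

View pics/scene7.png

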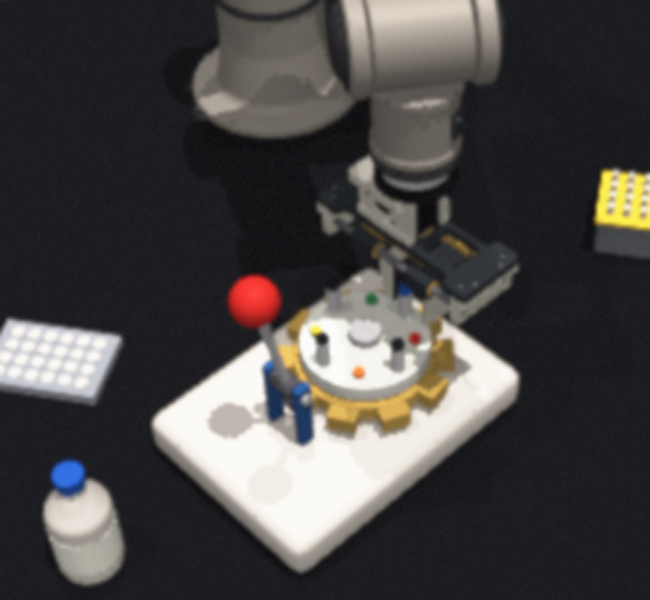

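View pics/wrist7.png

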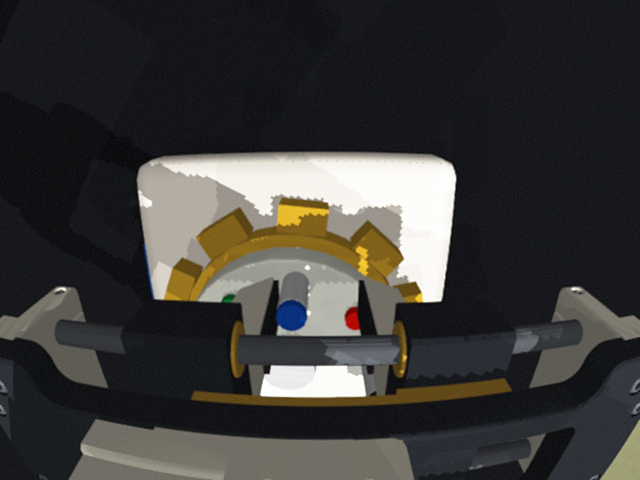

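>>> send_rows --plan '[[[0.0009,0.0005,0],[0,0,0],150],[[0.0009,0.0005,0],[0,0,0],150],[[0.0009,0.0005,0],[0,0,0],150],[[0.0009,0.0005,0],[0,0,0],150],[[0,0,0],[0,0,0],150]]'

```text
time: 10.2
tool_pos: [0.537, 0.0252, 0.1186]
tool_rot: [-3.14, -0.0, 2.068]
contact_force: [-3.9, -3.1, 3.3]
opening: 0.0379
```

```bash
python3 snap.py 8 scene wrist
```

```text
10.3 [0.53697084 0.02522216 0.11860731] [-4.34000167 -3.43722266  1.76605056]
```

View pics/scene8.png

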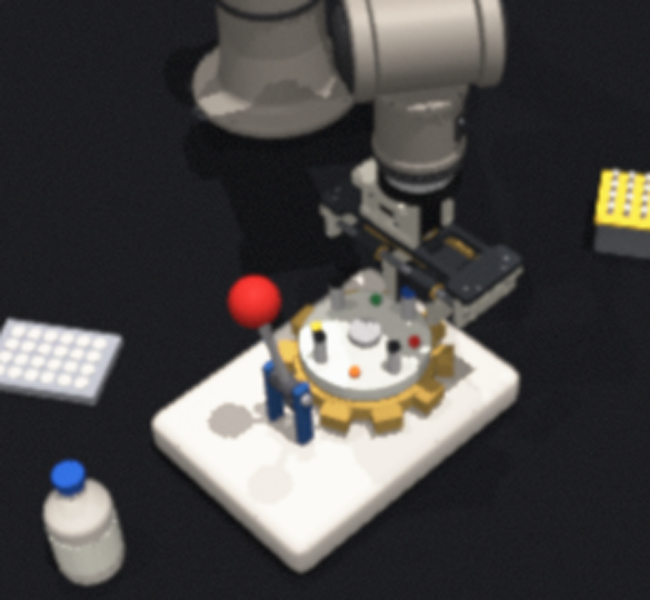

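>>> send_rows --plan '[[[0.0005,0.0003,0],[0,0,0],150],[[0.0005,0.0003,0],[0,0,0],150],[[0.0005,0.0003,0],[0,0,0],150],[[0.0005,0.0003,0],[0,0,0],150],[[0.0005,0.0003,0],[0,0,0],150],[[0,0,0],[0,0,0],150]]'

```text
time: 10.9
tool_pos: [0.5404, 0.0268, 0.1187]
tool_rot: [3.141, 0.001, 2.068]
contact_force: [-0.9, -4.0, 0.5]
opening: 0.0376
```

```bash
python3 snap.py 9 scene wrist
```

```text
11.0 [0.54035688 0.02693999 0.11868423] [-1.85690182 -3.79744714  0.17537197]
```

View pics/scene9.png

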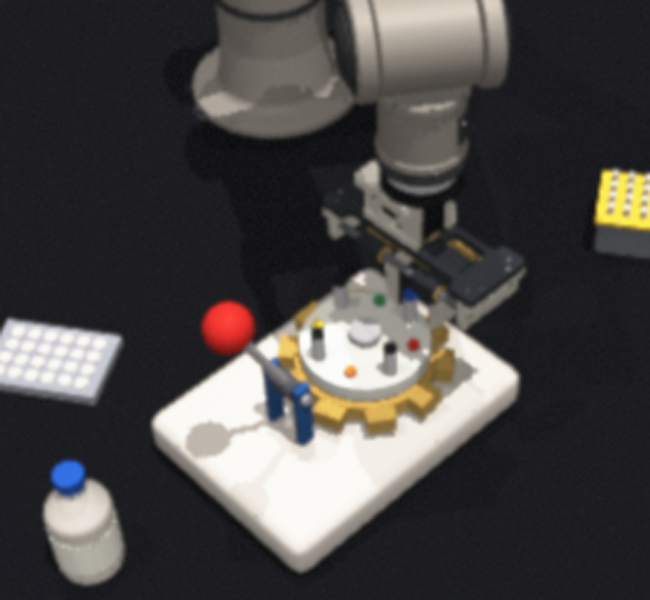

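>>> send_rows --plan '[[[-0.0018,-0.001,0],[0,0,0],150],[[-0.0035,-0.0019,0],[0,0,0],150],[[-0.0035,-0.0019,0],[0,0,0],150],[[-0.0018,-0.001,0],[0,0,0],150],[[0,0,0],[0,0,0],150],[[0,0,0.02],[0,0,0],150],[[0,0,0.03],[0,0,0],150],[[0,0,0.04],[0,0,0],150],[[0,0,0.04],[0,0,0],150],[[0,0,0],[0,0,0],150],[[0,0,0],[0,0,0],150],[[0,0,0],[0,0,0],150]]'

```text
time: 12.2
tool_pos: [0.529, 0.0214, 0.2476]
tool_rot: [-3.14, -0.001, 2.068]
contact_force: [-0.0, -0.1, -0.5]
opening: 0.0379
```

```bash
python3 snap.py 10 scene top
```

```text
12.3 [0.52897737 0.02138147 0.24730415] [0.50859683 0.4578511  0.52136082]
```

View pics/scene10.png

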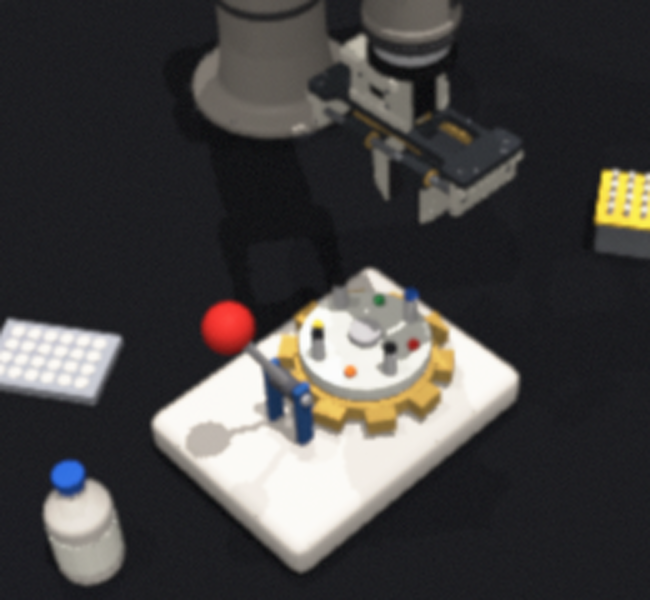

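View pics/top10.png

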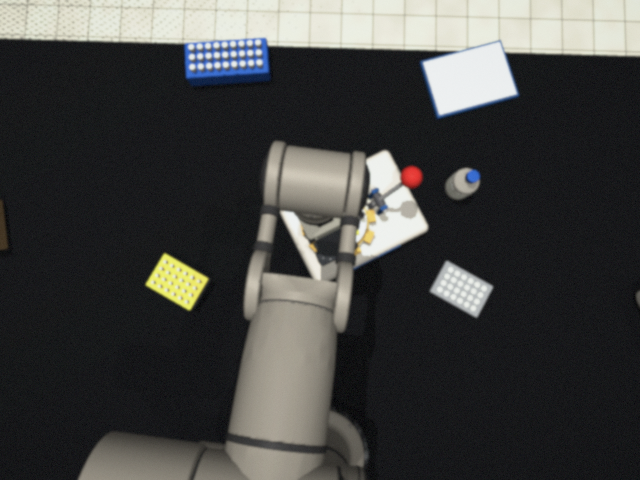

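The scene view shows the ball at (229,328), the fully-home position. The carousel is still and the gripper is well clear. In the top view the tip box, bottle and plate are where they started.

```bash
python3 -c "
from cell import robot
print(robot.hand_in())"
```

```text
the job is handed in; nothing more can be done
None
```

The mixer is in gear: the lever is fully home, the gripper is clear of everything, and the job was handed in at about 12.3 s of the 48 s allowed.

- **Tipping:** I straddled the ball with the open fingers and pushed it away from the carousel until it passed upright. It came to rest on a tooth at about 0.64 rad, measured from the scene picture.
- **Meshing:** I straddled the blue post and turned the carousel slowly clockwise by roughly 10 degrees, until the dog dropped into a gap.
- **Forces:** The readings I saw were about 2–3 N while pushing the lever and 4–6 N while turning the carousel. They were taken only at the end of each call.
- **Final pictures:** The ball sits within about 1 pixel of where a lever angle of 0.87 rad would put it. It did not move between the picture at the drop and the one after I backed off. The tip box, bottle and plate look unmoved.

No check failed or disagreed. I judged that the lever and carousel were at rest from the pictures, because the joints cannot be read directly.

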